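# Hold the sprung cover of the inspection box at the red rider

### The arm

A 6-joint arm with a two-finger parallel gripper is mounted at the origin on the work surface; the furniture and walls round the work are solid. World frame = base frame: x ahead of the robot, y to its left, z up, the work surface at z = 0. Lengths are in m, angles in rad, forces in N, time in s.
With the tool pointing down it reaches from about 0.4 to 0.825 m from the base axis. Payload 7 kg.
Tool frame: the origin (TCP) lies at the very end of the fingers, on their centre line; the grasp point (between the pads) lies 19 mm behind it; z points along the fingers, y is the line along which they close (so a half turn about z gives the same grasp; the last joint's range is limited). The gripper opens to 88 mm and grips with 3 to 60 N. Pads are 19 mm wide; open, the fingers measure 130 mm over their backs; the gripper's body (78 mm by 193 mm) begins 47 mm behind the grasp point.
Start: joints at [1.44, 0.359, 0.012, 0, -1.224, -0.288], TCP at [0.275, 0.617, 0.227] pointing down, gripper open.
Joint ranges: [-3.07, 3.07], [-1.43, 2.12], [-1.02, 1.25], [-3.03, 1.67], [-3.05, -0], [-3.03, 3.03]. Speed limits (rad/s): [2.39, 2.39, 3.01, 3.14, 3.14, 3.14].

### API

Orientations are given as a unit quaternion [w, x, y, z].
In Python, from workcell import arm gives the robot as it stands.
- The arm moves only by the tool jog_arm, never from a script. Its argument "plan" is a list of rows, each an object with "offset": the shift along the tool's x, y, z in mm, a list of three; "spin": the turn about the tool's z in degrees. A call has 1 to 8 rows; each row shifts and turns the commanded pose from where the row before left it, along the tool's axes as they then stand; what a row does not reach is not made up. A row lasts 1/8 s, in which the tool goes at most 62.5 mm and 10.7 degrees, less where a joint would pass 70% of its speed; a pose out of reach is approached as far as the arm can. A call with a gripper value outside its range is refused whole. "gripper" is the gripper command: -1 is shut, 1 is fully open, values between are in proportion, set as the call begins (left out, the last holds). The fingers move at their own pace and stop on an object; "grip_force" is the grip in N (left out, the last holds). Time passes only in rows, so rows that do not move let the fingers close. It gives the time, the measured TCP pose, the force, the opening and the grip force at its end, in the units of the state.
- arm.get_obs(): the state, without advancing time (a new reading comes with each control period).
- arm.camera(name): name is "side" or "top" or "wrist"; returns a dict with "frame" (384x512x3 uint8, red, green, blue), "K" (3x3 intrinsics, pixels), "view" (4x4, takes a point from world to camera coordinates). Camera axes: x right, y up, looking along -z (the intrinsics and any distortion apply to the point x, -y, -z); pixel columns grow to the right and rows downward; lengths in m; the calibration is good to about 2 mm. A picture is of the moment at which its call begins. There is no depth.
- arm.finish_job(): hands the job in; it is judged then, once.
The state is a dict: "t": time; "joint_positions": joint angles; "dq": joint speeds; "tau": joint torques, N m; "tcp_pos": TCP position; "eef_rot": TCP orientation; "contact_force": force on the tool from outside, world axes, zero at the start; "ft_torque": the same for the moment, N m; "width": finger opening in m; "finger_force": force on a finger pad.
Only numpy, scipy, OpenCV 4.12 (cv2) and the standard library are available. Lean on these libraries where they do the work, as an engineer would, in place of code of your own. Each camera call takes 0.05 s, during which the arm holds its last target. There are 200 camera calls.

### The job

Turn the grey selector knob on the inspection box clockwise until its white line clicks in at the green dot, leaving the cover shut meanwhile. Then lift the blue sprung cover by its steel handle until the white pointer on its edge is level with the red rider on the arc, and keep holding it still there: the program finishes with the gripper still holding the cover, which would fall shut if let go. Do not shift the red rider or disturb the white bottle, the solder spool and the roll of black tape.

Things in the scene. Friction and masses are not known exactly. Their poses are not given: they have to be found in the camera images.
- inspection_box: fixed grey open box 170 (x) x 180 (y) x 61 mm high with all its parts. Origin: centre of its underside, on the bench. Own x points away from its front, y to its left; turned by its yaw. Right of it (own y -90 to -225 mm) a panel with black top, 48.5 mm high, carries the selector; left of it (own y +96 to +101 mm) stands an aluminium arc, 126 mm radius about the hinge line, ticks every 10 degrees.
- selector_grip (a point): point on the vertical axis of the grey selector knob at the height to grip, 69 mm above the bench. The knob is an upright bar 46 long, 13 wide (top 81.5 mm above the bench, grippable from 56 mm up) on a 48 mm disc; a white line on top marks the pointing half. Nearest obstacle: the box and shut cover 75 mm to its left, 69 mm high (cover's handle 106 mm high, 130 mm away).
- selector (a joint): selector angle in rad, clockwise from above positive. At 0 the bar lies along the box's own x, white line pointing away from the front. Click positions -0.698 and 0 (white dots), +0.698 (green dot, the rightmost); stops at +-0.78. A sprung detent (0.05 N m) pulls it to the nearest click position, tipping over about 0.35 rad either side of 0. Starts at one of the white dots.
- cover (a joint): opening angle of the blue cover in rad: 0 shut (flat), grows as the front edge rises, stop at 1.25. The spring and the cover's weight close it: about 0.5 N m when shut, 0.8 N m at 0.7 rad (some 4 to 8 N at the handle). It does not stay by itself.
- cover_hinge (a point): middle of the cover's hinge line, 80 mm behind the box centre, 65 mm above the bench; the hinge line runs along the box's own y. The cover turns about it.
- cover_handle (a point): middle of the cover's handle: a round steel bar of 12 mm diameter, 70 mm long along the box's own y, its axis 35 mm above the middle plane of the 8 mm thick cover and 125 mm in front of the hinge line (100 mm above the bench when shut). 25 mm free under the bar; gripped across, it can turn between the fingers as the cover swings.
- cover_pointer (a point): tip of the white pointer on the left edge of the cover, 136 mm from the hinge line, 99 mm to the left of the cover's middle.
- rider_tip (a point): the place of the red rider's pointer (a red tab 14 x 24 x 6 mm), 136 mm from the hinge line, 99 mm to the left of the cover's middle: the white pointer's tip coincides with it when the cover stands at the rider's angle.
- rider (a joint): angle of the red rider in rad, the same scale as the cover's angle: the cover is at the mark when both are equal. Set anew each time between 0.40 and 0.70; stiff, to be left alone.
- flux_bottle: loose white bottle with red cap, 38 mm diameter, 85 mm high, upright; origin under its centre. Bystander.
- solder_spool: loose spool of solder with black flanges, 62 mm diameter, 48 mm high; origin under its centre. Bystander.
- black_tape: loose roll of black tape, 62 mm diameter, 19 mm high, lying; origin under its centre. Bystander.

How it is judged:
By the outcome, as a careful person would: the job done as asked, in the order asked, and still so for the second after the job is handed in, while the arm keeps its last pose, push and grip.
It also fails if it takes over 48 s, if anything falls off the work surface, if the arm or the gripper's body presses on something with over 40 N, if the wrist force passes 120 N, or if a joint passes its speed limit or range.

## Working session

There is one attempt and no reset: what is moved stays moved. The work goes in short steps, Python scripts to look and compute and a tool call to move; the robot and the scene stay as the last step left them, time stands still between calls to the robot, and variables do not carry over. Pictures are saved under pics/ and viewed, at most 10 in all, crops included, and the job is handed in when it is done.

Besides the shell and the picture viewer there is one more tool, called after "Call:" as name(argument=value, ...), one argument or row to a line, values as JSON. jog_arm: Moves the arm, as the interface text tells. Its arguments: {"type":"object","properties":{"plan":{"type":"array","items":{"type":"object","properties":{"offset":{"type":"array","items":{"type":"number"}},"spin":{"type":"number"}}}},"gripper":{"type":"number"},"grip_force":{"type":"number"}},"required":["plan"]}

```bash
mkdir -p pics
cat > h.py <<'E'
import numpy as np, cv2
from workcell import arm
def cam(n):
    c=arm.camera(n); return c["frame"],np.array(c["K"]),np.array(c["view"]),c
def ray(K,V,u,v):
    d=np.linalg.inv(K)@[u,v,1]; d=np.array([d[0],-d[1],-d[2]])
    R=V[:3,:3]; return -R.T@V[:3,3], R.T@d
def plane(K,V,u,v,z):
    o,d=ray(K,V,u,v); return o+d*(z-o[2])/d[2]
def proj(K,V,p):
    q=V[:3,:3]@np.array(p)+V[:3,3]; q=K@np.array([q[0],-q[1],-q[2]]); return q[:2]/q[2]
def tri(rs):
    A=0;b=0
    for o,d in rs:
        d=d/np.linalg.norm(d);P=np.eye(3)-np.outer(d,d);A=A+P;b=b+P@o
    return np.linalg.solve(A,b)
E
python3 - <<'E'
from h import *
fs=[]
for n in ("side","top"):
    f,K,V,c=cam(n); cv2.imwrite(f"pics/{n}0.png",f[:,:,::-1]); print(n,[k for k in c],K.round(1).tolist(),(-V[:3,:3].T@V[:3,3]).round(3))
    np.savez(f"{n}0.npz",f=f,K=K,V=V)
    fs.append(f)
print(arm.get_obs())
E
```

```text
side ['frame', 'K', 'view'] [[450.9, 0.0, 252.7], [0.0, 450.9, 198.2], [0.0, 0.0, 1.0]] [-0.862 -0.328  0.989]
top ['frame', 'K', 'view'] [[381.2, 0.0, 262.1], [0.0, 381.2, 192.8], [0.0, 0.0, 1.0]] [0.176 0.061 1.301]
{'t': 0.1, 'joint_positions': array([ 1.44010388e+00,  3.59352426e-01,  1.12115706e-02, -3.22913903e-04,
       -1.22409504e+00, -2.88112755e-01]), 'dq': array([ 0.00156585, -0.00248942,  0.00026794,  0.0008276 , -0.00070375,
        0.00032179]), 'tau': array([-1.77419068e-03, -5.84165561e+01,  2.93755889e+01,  7.01548666e+00,
        1.02314207e-02, -4.79644996e-05]), 'tcp_pos': array([0.2743401 , 0.61628976, 0.22571634]), 'eef_rot': array([ 7.29492044e-04,  9.78143581e-01, -2.07929302e-01, -9.47446982e-05]), 'contact_force': array([0.3040763 , 0.25121862, 0.19619438]), 'ft_torque': array([ 0.01051936, -0.01648369,  0.00374184]), 'finger_force': 0.0, 'width': 0.08762511193591067}
```

View pics/side0.png

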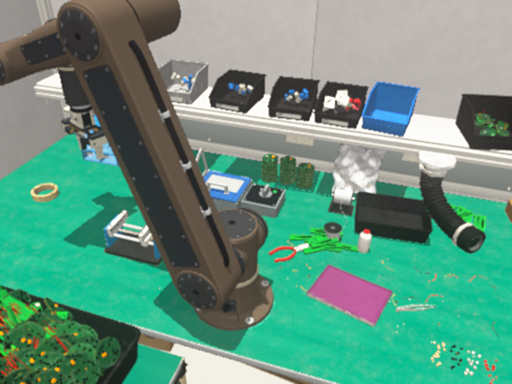

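View pics/top0.png

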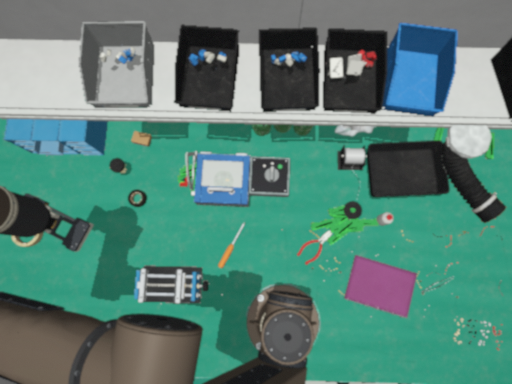

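The side view shows the box near (228,185), knob panel (264,197), bottle (365,240). In the top view the blue cover is at (221,178), knob at (270,175), arc and red rider at (185,172), bottle (387,217), black ring (353,210), ring (137,198), and a small black object at (118,165).

Run:
```python
from h import *
t=np.load("top0.npz");s=np.load("side0.npz")
a=cv2.resize(t['f'][140:220,170:300],None,fx=6,fy=6,interpolation=cv2.INTER_CUBIC)
cv2.imwrite("pics/topc.png",a[:,:,::-1])
b=cv2.resize(s['f'][140:220,190:300],None,fx=7,fy=7,interpolation=cv2.INTER_CUBIC)
cv2.imwrite("pics/sidec.png",b[:,:,::-1])
for n,u,v,z in [("handle~",221,175,.1),("knob",270,175,.08),("bottle",387,217,.085),("ring353",353,210,.048),("ring137",137,198,.019),("118",118,165,.05)]:
    print(n,plane(t['K'],t['V'],u,v,z).round(3))
# cover blue mask
h=cv2.cvtColor(t['f'],cv2.COLOR_RGB2HSV); m=cv2.inRange(h,(100,120,60),(125,255,255)); m[:140]=0;m[225:]=0;m[:,:180]=0;m[:,260:]=0
c=max(cv2.findContours(m,0,2)[0],key=cv2.contourArea);r=cv2.minAreaRect(c);print(r)
for p in cv2.boxPoints(r): print(p,plane(t['K'],t['V'],*p,.069).round(4))
```

```text
handle~ [0.461 0.207 0.1  ]
knob [0.469 0.048 0.08 ]
bottle [ 0.338 -0.329  0.085]
ring353 [ 0.364 -0.23   0.048]
ring137 [0.393 0.501 0.019]
118 [0.5   0.565 0.05 ]
((221.3694305419922, 178.56890869140625), (53.20716094970703, 48.97694778442383), 2.436648368835449)
[193.74878 201.9042 ] [0.3756 0.2962 0.069 ]
[195.83102 152.97153] [0.5423 0.2987 0.069 ]
[248.99008 155.23361] [0.5382 0.1197 0.069 ]
[246.90784 204.16629] [0.3719 0.1217 0.069 ]
```

View pics/topc.png

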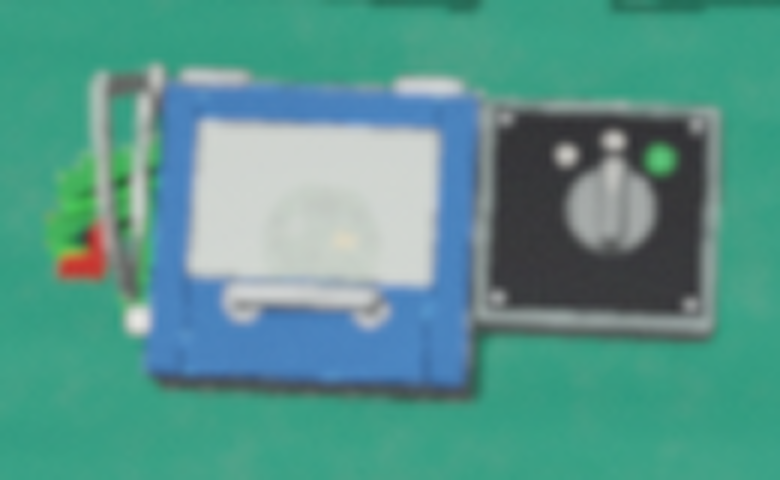

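View pics/sidec.png

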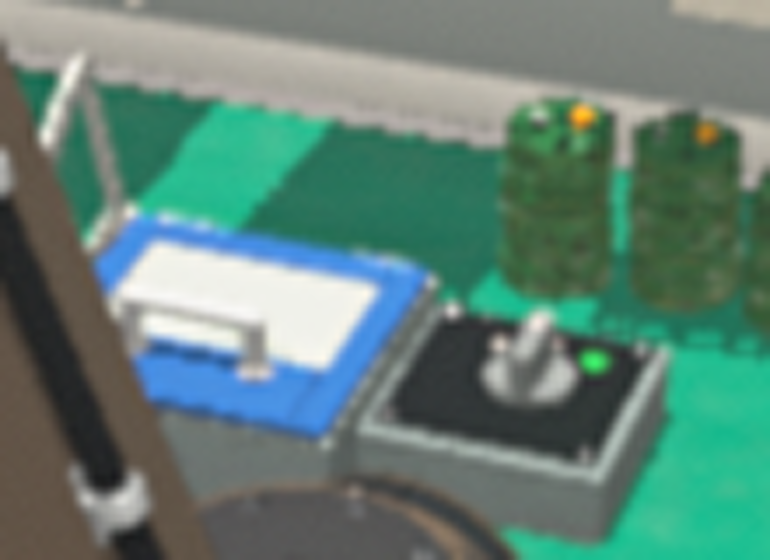

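The crops show the white line pointing at the middle white dot (selector 0) and the cover shut. In the top view the knob centre is about (272,175), the handle centre (221,189) and the rider (185,182). In the side view the arm hides the rider. Next I move the tool above the knob.

Call:
jog_arm(
  plan=[
    {"offset":[34,36,-5]},
    {"offset":[34,36,-5]},
    {"offset":[34,36,-5]},
    {"offset":[34,36,-5]},
    {"offset":[34,36,-5]},
    {"offset":[34,36,0]},
    {"offset":[34,36,0]},
    {"offset":[34,36,0]},
  ],
  gripper=0,
)

```text
$.plan[0]: bad value
```

Call:
jog_arm(
  plan=[
    {"offset":[34,36,0]},
    {"offset":[34,36,0]},
    {"offset":[34,36,0]},
    {"offset":[34,36,0]},
    {"spin":-7.5},
    {"spin":-7.5},
    {"spin":-7.5},
    {"offset":[0,0,0]},
  ],
)

```text
$.plan[0]: bad value
```

Run:
```python
from h import *
ims=[]
for n in ("side","top","wrist"):
    f,K,V,c=cam(n); np.savez(f"{n}1.npz",f=f,K=K,V=V); ims.append(f)
print(K.round(1).tolist(),V.round(3).tolist())
o=arm.get_obs();print(o['t'],o['tcp_pos'].round(4),o['eef_rot'].round(4),o['joint_positions'].round(3))
w=ims[2]; cv2.imwrite("pics/w1.png",w[:,:,::-1])
s=cv2.resize(ims[0][120:220,170:300],None,fx=4,fy=4); t=cv2.resize(ims[1][140:220,170:300],None,fx=4,fy=4)
cv2.imwrite("pics/st1.png",np.vstack([s[:280],t])[:600,:,::-1])
```

```text
[[284.1, 0.0, 257.1], [0.0, 284.1, 188.9], [0.0, 0.0, 1.0]] [[-0.406, -0.914, 0.002, 0.674], [0.874, -0.389, -0.291, 0.037], [0.266, -0.116, 0.957, -0.392], [0.0, 0.0, 0.0, 1.0]]
0.25 [0.2744 0.6165 0.2261] [ 4.000e-04  9.782e-01 -2.079e-01 -0.000e+00] [ 1.44   0.359  0.012 -0.    -1.224 -0.288]
```

View pics/w1.png

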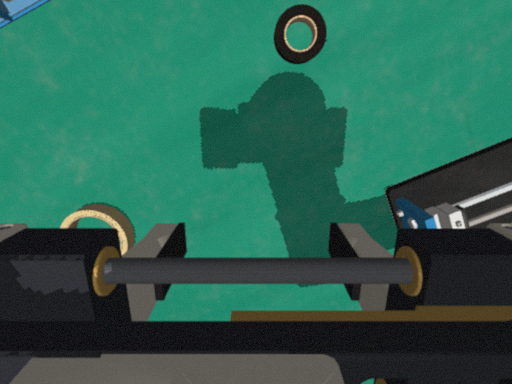

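The calls were refused because each row needs both keys, so the arm hasn't moved. The wrist view shows the tape at (300,35) and the fingers at the lower edge; the top of the image is tool +x.

Call:
jog_arm(
  plan=[
    {"offset":[34,36,-5],"spin":0},
    {"offset":[34,36,-5],"spin":0},
    {"offset":[34,36,-5],"spin":0},
    {"offset":[34,36,-5],"spin":0},
    {"offset":[34,36,-5],"spin":0},
    {"offset":[34,36,0],"spin":0},
    {"offset":[34,36,0],"spin":0},
    {"offset":[34,36,0],"spin":0},
  ],
  gripper=0,
)

```text
t: 1.25
tcp_pos: [0.4061, 0.2414, 0.2518]
eef_rot: [-0.0, 0.978, -0.208, 0.0]
contact_force: [0.4, 0.6, -0.3]
width: 0.0441
finger_force: 0.0
```

Call:
jog_arm(
  plan=[
    {"offset":[34,36,0],"spin":0},
    {"offset":[34,36,0],"spin":0},
    {"offset":[34,36,0],"spin":0},
    {"offset":[0,0,0],"spin":-7.5},
    {"offset":[0,0,0],"spin":-7.5},
    {"offset":[0,0,0],"spin":-7.5},
    {"offset":[0,0,0],"spin":0},
  ],
)

```text
t: 2.12
tcp_pos: [0.4551, 0.1027, 0.2516]
eef_rot: [-0.0, 1.0, -0.014, 0.0]
contact_force: [0.7, 0.1, 1.1]
width: 0.0439
finger_force: 0.0
```

Run:
```python
from h import *
ims=[]
for n in ("side","top","wrist"):
    f,K,V,c=cam(n); np.savez(f"{n}1.npz",f=f,K=K,V=V); ims.append(f)
o=arm.get_obs();print(o['t'],o['tcp_pos'].round(4),o['eef_rot'].round(4),o['joint_positions'].round(3))
w=cv2.resize(ims[2][:260],(512,260)); 
s=cv2.resize(ims[0][130:210,170:298],None,fx=4,fy=4)
cv2.imwrite("pics/sw1.png",np.vstack([s,w])[:600,:,::-1])
```

```text
2.275 [0.4551 0.1028 0.2516] [-0.      0.9999 -0.0143  0.    ] [ 0.646 -0.01  -0.387  0.    -1.194  0.896]
```

View pics/sw1.png

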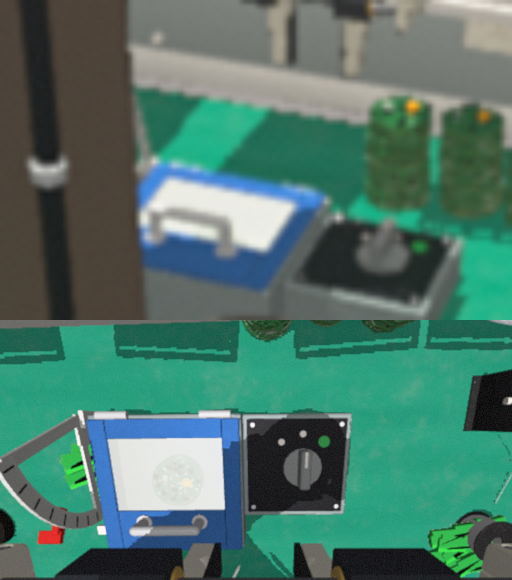

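The wrist view (lower part, row offset 320) shows the knob at (302,148), the handle from (135,212) to (200,202), the rider at (50,216), the white pointer at (102,210) and the arc at the left. I measure from these.

Run:
```python
from h import *
w=np.load("wrist1.npz");f,K,V=w['f'],w['K'],w['V']; t=np.load("top0.npz")
h=cv2.cvtColor(f,cv2.COLOR_RGB2HSV)
def big(m,roi,close=0):
    q=np.zeros_like(m);x0,y0,x1,y1=roi;q[y0:y1,x0:x1]=m[y0:y1,x0:x1]
    if close:q=cv2.morphologyEx(q,cv2.MORPH_CLOSE,np.ones((close,close)))
    return max(cv2.findContours(q,0,1)[0],key=cv2.contourArea)
P=lambda u,v,z,c=w:plane(c['K'],c['V'],u,v,z)
# panel black
c=big(cv2.inRange(h,(0,0,0),(180,255,75)),(243,90,352,198),9)
pts=np.array([P(*p[0],.0485)[:2]*1000 for p in c],np.float32)
r=cv2.minAreaRect(pts);print("panel",r)
# knob disc
g=cv2.inRange(h,(0,0,85),(180,60,200));c=big(g,(278,122,328,178))
e=cv2.minEnclosingCircle(c);print("disc",e,P(*e[0],.056).round(4),P(*e[0],.0815).round(4))
# cover blue
c=big(cv2.inRange(h,(100,120,50),(125,255,255)),(80,85,245,230),9)
pts=np.array([P(*p[0],.069)[:2]*1000 for p in c],np.float32)
print("cover",cv2.minAreaRect(pts))
# handle
m=cv2.inRange(h,(0,0,120),(180,60,255));c=big(m,(120,192,215,220));r=cv2.minAreaRect(c);print("handle",r,P(*r[0],.103).round(4))
# rider
m=cv2.inRange(h,(0,150,80),(8,255,255))|cv2.inRange(h,(172,150,80),(180,255,255));c=big(m,(20,190,80,228));M=cv2.moments(c);print("riderpx",M['m10']/M['m00'],M['m01']/M['m00'],cv2.boundingRect(c))
# top handle & knob & rider
print("top handle",P(221.3,189.3,.106,t),"knob",P(272,175,.056,t))
ht=cv2.cvtColor(t['f'],cv2.COLOR_RGB2HSV);m=cv2.inRange(ht,(0,130,80),(10,255,255))|cv2.inRange(ht,(170,130,80),(180,255,255));c=big(m,(170,165,192,195));M=cv2.moments(c);ur=(M['m10']/M['m00'],M['m01']/M['m00']);print("top rider px",ur,cv2.boundingRect(c))
```

```text
panel ((473.894287109375, 56.623313903808594), (129.42820739746094, 125.18779754638672), 89.23094940185547)
disc ((307.0, 149.5), 19.72951889038086) [0.475  0.0395 0.056 ] [0.4792 0.0439 0.0815]
cover ((458.7550048828125, 210.92733764648438), (175.54310607910156, 163.76864624023438), 88.7912368774414)
handle ((163.5, 205.0), (20.0, 69.0), 90.0) [0.4233 0.2111 0.103 ]
riderpx 50.98953427524856 215.97645211930927 (38, 206, 26, 18)
top handle [0.41236266 0.20324956 0.106     ] knob [0.47492657 0.04112147 0.056     ]
top rider px (183.84259259259258, 183.0185185185185) (180, 178, 7, 8)
```

Call:
jog_arm(
  plan=[
    {"offset":[0,29,0],"spin":-0.5},
    {"offset":[0,29,0],"spin":0},
    {"offset":[0,0,40],"spin":0},
    {"offset":[0,0,0],"spin":0},
    {"offset":[0,0,0],"spin":0},
  ],
)

```text
t: 2.9
tcp_pos: [0.4545, 0.045, 0.2127]
eef_rot: [0.0, 1.0, -0.009, 0.0]
contact_force: [-0.4, -0.1, 0.2]
width: 0.044
finger_force: 0.0
```

Run:
```python
from h import *
f,K,V,c=cam("wrist"); np.savez("wrist2.npz",f=f,K=K,V=V)
o=arm.get_obs();print(o['tcp_pos'].round(4),o['eef_rot'].round(4))
print([ (n,proj(K,V,p).round(1)) for n,p in (("tcp",o['tcp_pos']),("knobtop",(.475,.044,.0815)),("knobdisc",(.475,.044,.056)))])
u,v=proj(K,V,(.475,.044,.0815)).astype(int)
cr=f[max(0,v-70):v+50,u-80:u+80]; print("origin",u-80,max(0,v-70))
cv2.imwrite("pics/k2.png",cv2.resize(cr,None,fx=4,fy=4,interpolation=cv2.INTER_CUBIC)[:,:,::-1])
w=np.load("wrist1.npz");t=np.load("top0.npz")
print("rider tri",tri([ray(w['K'],w['V'],51,216),ray(t['K'],t['V'],183.84,183)]).round(4))
```

```text
[0.4548 0.0453 0.2129] [-2.0e-04  1.0e+00 -8.6e-03  8.0e-04]
[('tcp', array([256.5, 235.1])), ('knobtop', array([257.6, 160.6])), ('knobdisc', array([257.5, 156.2]))]
origin 177 90
rider tri [0.425  0.319  0.1334]
```

View pics/k2.png

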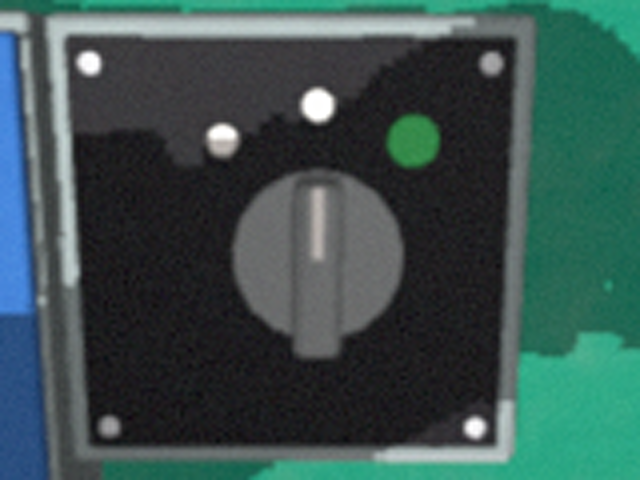

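Knob disc is centred at wrist pixel (256.5,153.8), aligned with the fingers' column and about 22 mm ahead in tool x. The white line points at the middle white dot. Descending and gripping.

Call:
jog_arm(
  plan=[
    {"offset":[22,0,0],"spin":0},
    {"offset":[0,0,40],"spin":0},
    {"offset":[0,0,40],"spin":0},
    {"offset":[0,0,40],"spin":0},
    {"offset":[0,0,20],"spin":0},
    {"offset":[0,0,10],"spin":0},
    {"offset":[0,0,0],"spin":0},
  ],
)

```text
t: 3.82
tcp_pos: [0.4764, 0.0448, 0.062]
eef_rot: [0.0, 1.0, -0.008, 0.0]
contact_force: [0.2, -0.1, 0.1]
width: 0.0439
finger_force: 0.0
```

Call:
jog_arm(
  plan=[
    {"offset":[0,0,0],"spin":0},
    {"offset":[0,0,0],"spin":0},
    {"offset":[0,0,0],"spin":0},
    {"offset":[0,0,0],"spin":0},
  ],
  gripper=-1,
  grip_force=15,
)

```text
t: 4.32
tcp_pos: [0.4762, 0.0457, 0.062]
eef_rot: [-0.001, 1.0, -0.009, 0.001]
contact_force: [-3.7, 7.0, 4.7]
width: 0.013
finger_force: 15.0
```

Gripped (13 mm width, 15 N). Turning clockwise 40° in 5° steps, which is positive spin about the downward tool z.

Call:
jog_arm(
  plan=[
    {"offset":[0,0,0],"spin":5},
    {"offset":[0,0,0],"spin":5},
    {"offset":[0,0,0],"spin":5},
    {"offset":[0,0,0],"spin":5},
    {"offset":[0,0,0],"spin":5},
    {"offset":[0,0,0],"spin":5},
    {"offset":[0,0,0],"spin":5},
    {"offset":[0,0,0],"spin":5},
  ],
)

```text
t: 5.32
tcp_pos: [0.4768, 0.0471, 0.0621]
eef_rot: [-0.002, 0.936, -0.352, 0.001]
contact_force: [-4.2, 16.9, 1.0]
width: 0.0129
finger_force: 15.0
```

Call:
jog_arm(
  plan=[
    {"offset":[0,0,0],"spin":0},
    {"offset":[0,0,0],"spin":0},
    {"offset":[0,0,0],"spin":0},
  ],
)

```text
t: 5.7
tcp_pos: [0.4769, 0.0471, 0.0621]
eef_rot: [-0.002, 0.937, -0.35, 0.001]
contact_force: [-4.5, 16.4, 2.2]
width: 0.0128
finger_force: 15.0
```

Run:
```python
from h import *
o=arm.get_obs();print(o['contact_force'].round(1),o['ft_torque'].round(2),o['width'],o['eef_rot'].round(3),o['joint_positions'].round(2))
```

```text
[-4.5 16.4  2.2] [5.74 1.81 0.06] 0.012836710670565812 [-0.002  0.937 -0.35   0.001] [ 0.51  0.22 -0.62 -0.   -0.72  0.35]
```

Call:
jog_arm(
  plan=[
    {"offset":[0,0,0],"spin":0},
    {"offset":[0,0,0],"spin":0},
    {"offset":[0,0,0],"spin":0},
  ],
  gripper=0,
)

```text
t: 6.08
tcp_pos: [0.4757, 0.0441, 0.0615]
eef_rot: [0.0, 0.937, -0.35, -0.0]
contact_force: [0.2, -0.6, 0.2]
width: 0.0372
finger_force: 0.0
```

Call:
jog_arm(
  plan=[
    {"offset":[0,0,-20],"spin":0},
    {"offset":[0,0,-40],"spin":0},
    {"offset":[0,0,-50],"spin":0},
    {"offset":[0,0,-50],"spin":0},
    {"offset":[0,0,0],"spin":0},
  ],
)

```text
t: 6.7
tcp_pos: [0.478, 0.0449, 0.2256]
eef_rot: [-0.003, 0.937, -0.35, 0.003]
contact_force: [-0.1, 0.1, -0.7]
width: 0.044
finger_force: 0.0
```

Run:
```python
from h import *
f,K,V,c=cam("wrist"); o=arm.get_obs();print(o['t'],o['tcp_pos'].round(4),o['eef_rot'].round(4))
cv2.imwrite("pics/k3.png",f[:,:,::-1])
# white line & dots via rays
P=lambda u,v,z:plane(K,V,u,v,z)
ku=proj(K,V,(.477,.0455,.0815)).round(1);print("knob",ku)
h=cv2.cvtColor(f,cv2.COLOR_RGB2HSV)
u,v=ku.astype(int);roi=np.zeros(f.shape[:2],np.uint8);roi[max(0,v-75):v+40,u-60:u+60]=255
for nm,m,z in (("white",cv2.inRange(h,(0,0,165),(180,45,255)),.0815),("green",cv2.inRange(h,(55,100,90),(72,255,255)),.0485)):
    n,l,s,ce=cv2.connectedComponentsWithStats(m&roi)
    for i in range(1,n):
        if s[i,4]>5: print(nm,ce[i].round(1),s[i].tolist(),P(*ce[i],.0815).round(3)[:2],P(*ce[i],.0485).round(3)[:2])
t=np.load("top0.npz");print("shelf",[plane(t['K'],t['V'],250,118,z)[:2].round(3) for z in (0,.2)])
```

```text
6.75 [0.4766 0.0445 0.2232] [-0.0014  0.9366 -0.3503  0.0013]
knob [257.4 178.4]
white [234.9 145.6] [233, 143, 5, 6, 21] [0.52 0.04] [0.518 0.045]
white [257. 167.] [257, 160, 1, 15, 15] [0.487 0.037] [0.482 0.042]
white [223.7 165.7] [222, 164, 5, 5, 18] [0.512 0.064] [0.509 0.072]
white [314.1 179.4] [312, 178, 5, 4, 17] [ 0.435 -0.001] [ 0.424 -0.   ]
white [200.9 191.7] [197, 187, 9, 11, 18] [0.507 0.103] [0.504 0.115]
white [296.8 201.1] [277, 186, 40, 32, 111] [0.428 0.029] [0.416 0.033]
green [257.4 137.4] [252, 132, 12, 12, 116] [0.511 0.016] [0.508 0.019]
shelf [array([0.698, 0.124]), array([0.618, 0.114])]
```

View pics/k3.png

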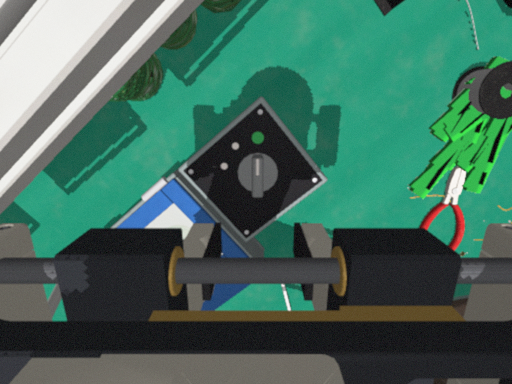

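The white line and the green dot share one column (257, 167 and 257, 137), so the knob has clicked in at green, and the cover is still shut. Moving over the handle now, turned so the fingers close across the bar and the wrist camera faces the rider.

Call:
jog_arm(
  plan=[
    {"offset":[-39,-21,-5],"spin":0},
    {"offset":[-39,-21,-5],"spin":0},
    {"offset":[-39,-21,0],"spin":0},
    {"offset":[-39,-21,0],"spin":0},
    {"offset":[0,0,0],"spin":-10},
    {"offset":[0,0,0],"spin":-10},
    {"offset":[0,0,0],"spin":-10},
    {"offset":[0,0,0],"spin":-10},
  ],
)

```text
t: 7.75
tcp_pos: [0.4126, 0.2094, 0.2299]
eef_rot: [0.001, 1.0, -0.006, -0.001]
contact_force: [-0.4, -0.0, -0.0]
width: 0.0439
finger_force: 0.0
```

Call:
jog_arm(
  plan=[
    {"offset":[0,0,0],"spin":-10},
    {"offset":[0,0,0],"spin":-10},
    {"offset":[0,0,0],"spin":-10},
    {"offset":[0,0,0],"spin":-10},
    {"offset":[0,0,0],"spin":-10},
    {"offset":[0,0,0],"spin":-10},
    {"offset":[0,0,0],"spin":-10},
    {"offset":[0,0,0],"spin":-10},
  ],
)

```text
t: 8.75
tcp_pos: [0.4126, 0.2094, 0.2299]
eef_rot: [0.0, 0.77, 0.638, -0.001]
contact_force: [-0.9, 0.6, -0.5]
width: 0.0435
finger_force: 0.0
```

Call:
jog_arm(
  plan=[
    {"offset":[0,0,0],"spin":-10},
    {"offset":[0,0,0],"spin":0},
    {"offset":[0,0,0],"spin":0},
  ],
)

```text
t: 9.12
tcp_pos: [0.413, 0.2098, 0.2308]
eef_rot: [0.0, 0.715, 0.699, -0.001]
contact_force: [0.1, 0.4, 0.2]
width: 0.0439
finger_force: 0.0
```

Run:
```python
from h import *
for n in ("wrist","side","top"):
    f,K,V,c=cam(n); np.savez(f"{n}4.npz",f=f,K=K,V=V)
    if n=="wrist": w=(f,K,V)
f,K,V=w
o=arm.get_obs();print(o['t'],o['tcp_pos'].round(4),o['eef_rot'].round(4),o['joint_positions'].round(2))
print("handle pred",proj(K,V,(.414,.211,.106)))
cv2.imwrite("pics/h4.png",cv2.resize(f[:250],None,fx=1.5,fy=1.5)[:,:,::-1])
```

```text
9.275 [0.4132 0.21   0.2313] [-0.000e+00  7.139e-01  7.002e-01 -2.000e-04] [ 0.9  -0.   -0.43 -0.   -1.15  2.23]
handle pred [258.92251189 180.74850198]
```

View pics/h4.png

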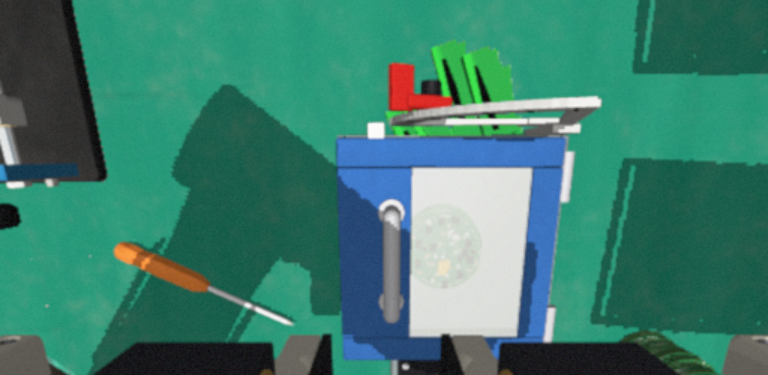

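The wrist view (1.5×) shows the handle at (391, 205–322), the white pointer at (376,130) and the rider L-shape at (400,85)–(450,101). Rough rider angle is 0.54 rad. I shift onto the handle, descend and grip.

Call:
jog_arm(
  plan=[
    {"offset":[5,2.5,0],"spin":0},
    {"offset":[0,0,40],"spin":0},
    {"offset":[0,0,40],"spin":0},
    {"offset":[0,0,30],"spin":0},
    {"offset":[0,0,20],"spin":0},
    {"offset":[0,0,13],"spin":0},
    {"offset":[0,0,0],"spin":0},
  ],
)

```text
t: 10.15
tcp_pos: [0.4157, 0.2149, 0.088]
eef_rot: [0.0, 0.713, 0.701, -0.001]
contact_force: [0.3, -0.5, 1.1]
width: 0.0438
finger_force: 0.0
```

Call:
jog_arm(
  plan=[
    {"offset":[0,0,0],"spin":0},
    {"offset":[0,0,0],"spin":0},
    {"offset":[0,0,0],"spin":0},
    {"offset":[0,0,0],"spin":0},
  ],
  gripper=-1,
  grip_force=30,
)

```text
t: 10.65
tcp_pos: [0.4169, 0.2154, 0.0891]
eef_rot: [0.001, 0.713, 0.701, 0.001]
contact_force: [3.6, -2.9, -2.5]
width: 0.0112
finger_force: 30.0
```

Call:
jog_arm(
  plan=[
    {"offset":[0,3.5,-11],"spin":0},
    {"offset":[0,4.5,-10.5],"spin":0},
    {"offset":[0,5.5,-10.5],"spin":0},
    {"offset":[0,6.5,-9.5],"spin":0},
    {"offset":[0,7.5,-9],"spin":0},
    {"offset":[0,0,0],"spin":0},
    {"offset":[0,0,0],"spin":0},
  ],
)

```text
t: 11.52
tcp_pos: [0.4417, 0.2147, 0.139]
eef_rot: [-0.001, 0.714, 0.701, -0.001]
contact_force: [-9.1, 5.2, -1.2]
width: 0.011
finger_force: 30.0
```

Run:
```python
from h import *
d={}
for n in ("wrist","side","top"):
    f,K,V,c=cam(n); np.savez(f"{n}5.npz",f=f,K=K,V=V); d[n]=f
o=arm.get_obs();print(o['t'],o['tcp_pos'].round(4),o['contact_force'].round(1),o['ft_torque'].round(2),o['width'])
a=cv2.resize(d['wrist'][:200,200:400],None,fx=3,fy=3,interpolation=cv2.INTER_CUBIC)
b=cv2.resize(d['top'][150:217,165:232],(200,200)); c=cv2.resize(d['side'][120:220,170:270],(200,200))
b2=np.vstack([b,c,np.zeros((200,200,3),np.uint8)])
cv2.imwrite("pics/l5.png",np.hstack([a,b2])[:,:,::-1])
```

```text
11.675 [0.4416 0.2146 0.1389] [-8.8  5.5 -1.9] [ 1.94  3.17 -0.08] 0.010872977497186114
```

View pics/l5.png

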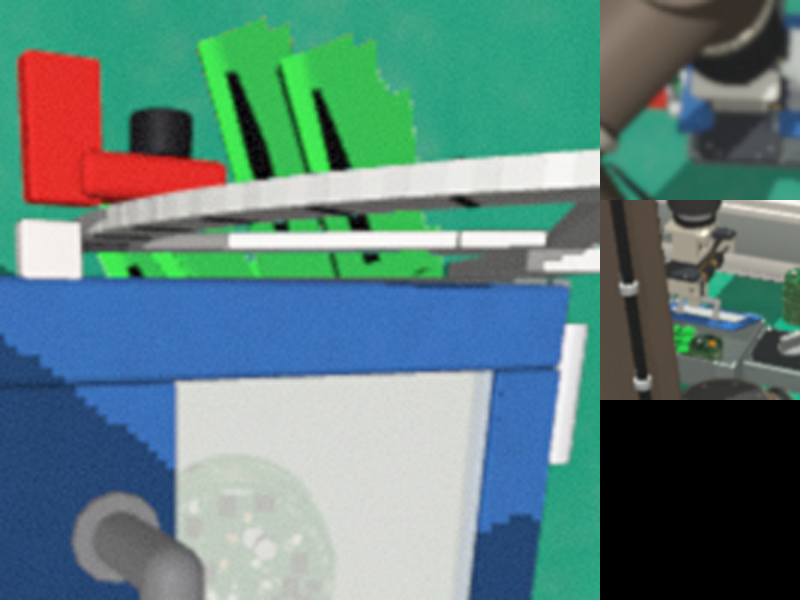

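The wrist crop (3×, column origin 200) shows the white pointer's face centred at (50,250) and the red tab's face centred at (62,128). The rider is therefore slightly further round than the cover. I now compute the angles by intersecting rays with the 136 mm cylinder about the hinge.

```bash
cat >> h.py <<'E'
H=np.array([.5419,.2154,.065]);yw=np.radians(-1.1)
ex=np.array([np.cos(yw),np.sin(yw),0]);ey=np.array([-np.sin(yw),np.cos(yw),0])
def cyl(K,V,u,v,r=.136):
    o,d=ray(K,V,u,v); ox,oz=(o-H)@ex,o[2]-H[2]; dx,dz=d@ex,d[2]
    s=np.roots([dx*dx+dz*dz,2*(ox*dx+oz*dz),ox*ox+oz*oz-r*r]); out=[]
    for q in s:
        if np.isreal(q):
            p=o+d*q.real; out.append((round(float(np.arctan2(p[2]-H[2],-(p-H)@ex)),3),round(float((p-H)@ey),4)))
    return out
def ypl(K,V,u,v,y):
    o,d=ray(K,V,u,v);p=o+d*(y-(o-H)@ey)/(d@ey);x,z=-(p-H)@ex,p[2]-H[2]
    return round(float(np.arctan2(z,x)),3),round(float(np.hypot(x,z)),4)
def masks(f):
    h=cv2.cvtColor(f,cv2.COLOR_RGB2HSV)
    red=cv2.inRange(h,(0,150,80),(8,255,255))|cv2.inRange(h,(172,150,80),(180,255,255))
    return h,red
E
python3 - <<'E'
from h import *
w=np.load("wrist5.npz");f,K,V=w['f'],w['K'],w['V']
for n,u,v in (("ptr",216.7,83.3),("ptr near-edge",227.3,83),("ptr far-edge",206,83),("tab",220.7,42.7),("tab edge+",233.7,42),("tab edge-",207.3,42)): print(n,cyl(K,V,u,v))
for th in (.43,.5,.55,.6):
    for y in (.099,.113):
        p=H-ex*.136*np.cos(th)+ey*y+[0,0,.136*np.sin(th)]; print(th,y,proj(K,V,p).round(1))
# rider tri with earlier wrist views, tab only
h,red=masks(f); ys,xs=np.nonzero(red[:80,200:280]); print(xs.min()+200,xs.max()+200,ys.min(),ys.max())
for n in ("wrist4","wrist1"):
    q=np.load(n+".npz");_,r=masks(q['f']); r[:, :20]=0
    c=[c for c in cv2.findContours(r,0,2)[0] if cv2.contourArea(c)>100]
    for k in c: print(n,cv2.boundingRect(k),cv2.approxPolyDP(k,2,True)[:,0].tolist())
E
```

```text
ptr [(-0.131, 0.0912), (0.405, 0.0869)]
ptr near-edge [(-0.329, 0.0931), (0.533, 0.0861)]
ptr far-edge []
tab [(-0.238, 0.1242), (0.477, 0.107)]
tab edge+ [(-0.438, 0.1295), (0.594, 0.1048)]
tab edge- []
0.43 0.099 [217.5  60.3]
0.43 0.113 [216.6  32.8]
0.5 0.099 [223.3  58.1]
0.5 0.113 [222.4  29. ]
0.55 0.099 [228.5  56.4]
0.55 0.113 [227.7  26.2]
0.6 0.099 [234.7  54.6]
0.6 0.113 [234.1  23.2]
206 274 17 68
wrist4 (259, 42, 43, 32) [[260, 43], [261, 73], [300, 69], [301, 65], [276, 63], [275, 44]]
wrist1 (38, 206, 26, 18) [[63, 209], [53, 206], [51, 211], [40, 211], [38, 222], [61, 222]]
```

Run:
```python
from h import *
q={n:np.load(n+".npz") for n in ("wrist1","wrist4","wrist5","top0")}
R=lambda n,u,v:ray(q[n]['K'],q[n]['V'],u,v)
def corners(n,roi):
    f=q[n]['f'];h,_=masks(f);m=cv2.inRange(h,(0,0,150),(180,50,255));z=np.zeros_like(m);x0,y0,x1,y1=roi;z[y0:y1,x0:x1]=m[y0:y1,x0:x1]
    c=max(cv2.findContours(z,0,2)[0],key=cv2.contourArea);return cv2.boundingRect(c),cv2.approxPolyDP(c,1.5,True)[:,0].tolist()
print("ptr w4",corners("wrist4",(238,75,264,96)));print("ptr w1",corners("wrist1",(92,200,112,222)));print("ptr w5",corners("wrist5",(203,72,230,95)))
def rep(n,p): 
    x=-(p-H)@ex;z=p[2]-H[2];print(n,p.round(4),"r",round(np.hypot(x,z),4),"ang",round(np.arctan2(z,x),3),"y",round((p-H)@ey,4))
rep("rear-outer 1,4",tri([R("wrist1",40,211),R("wrist4",275.5,44)]))
rep("rear-outer 1,4,5",tri([R("wrist1",40,211),R("wrist4",275.5,44),R("wrist5",233.7,20.5)]))
rep("front-outer 1,4",tri([R("wrist1",38,222),R("wrist4",260,43)]))
for n,(u,v) in (("wrist1",(38,222)),("wrist1",(40,211)),("wrist4",(275.5,44)),("wrist5",(233.7,20.5))):
    print(n,[ypl(q[n]['K'],q[n]['V'],u,v,y) for y in (.115,.12,.125)])
```

```text
ptr w4 ((245, 81, 12, 11), [[255, 82], [245, 82], [245, 91], [256, 91]])
ptr w1 ((97, 205, 9, 10), [[98, 205], [98, 213], [105, 214], [104, 206]])
ptr w5 ((205, 73, 22, 20), [[205, 75], [206, 91], [226, 92], [226, 74], [207, 73]])
rear-outer 1,4 [0.4296 0.3344 0.1281] r 0.1308 ang 0.504 y 0.1168
rear-outer 1,4,5 [0.43   0.3347 0.1279] r 0.1304 ang 0.504 y 0.1171
front-outer 1,4 [0.4178 0.3354 0.1322] r 0.1432 ang 0.489 y 0.1176
wrist1 [(0.519, 0.143), (0.474, 0.1424), (0.429, 0.1421)]
wrist1 [(0.517, 0.1314), (0.468, 0.1305), (0.418, 0.13)]
wrist4 [(0.578, 0.1371), (0.392, 0.1225), (0.165, 0.1131)]
wrist5 [(0.577, 0.1344), (0.434, 0.1259), (0.273, 0.1203)]
```

Run:
```python
from h import *
q={n:np.load(n+".npz") for n in ("wrist1","wrist4","wrist5","top0")}
R=lambda n,u,v:ray(q[n]['K'],q[n]['V'],u,v)
def rep(n,p): 
    x=-(p-H)@ex;z=p[2]-H[2];print(n,p.round(4),"r",round(np.hypot(x,z),4),"ang",round(np.arctan2(z,x),3),"y",round((p-H)@ey,4))
rep("ptr rear-outer",tri([R("wrist1",97.5,205),R("wrist4",255.8,81.5)]))
rep("ptr front-outer",tri([R("wrist1",97.5,214),R("wrist4",244.5,81.5)]))
rep("ptr rear-inner",tri([R("wrist1",105,205.5),R("wrist4",256,91.5)]))
rep("ptr front-inner",tri([R("wrist1",105.5,214.5),R("wrist4",244.5,91.5)]))
```

```text
ptr rear-outer [0.4125 0.3098 0.0656] r 0.1311 ang 0.005 y 0.0919
ptr front-outer [0.401  0.31   0.0687] r 0.1428 ang 0.026 y 0.0919
ptr rear-inner [0.4123 0.2995 0.0671] r 0.1312 ang 0.016 y 0.0816
ptr front-inner [0.4004 0.2999 0.069 ] r 0.1432 ang 0.028 y 0.0817
```

```bash
cat >> h.py <<'E'
from scipy.optimize import least_squares
def px(K,V,r,a,y): return proj(K,V,H-ex*r*np.cos(a)+ey*y+[0,0,r*np.sin(a)])
def fit(K,V,cs,y0):  # cs: (r,u) face-edge columns -> face angle
    return least_squares(lambda p:[px(K,V,r,p[0],y0)[0]-u for r,u in cs],[.45]).x[0]
E
python3 - <<'E'
from h import *
w=np.load("wrist5.npz");K,V=w['K'],w['V']
print("ptr rear col",fit(K,V,[(.1312,226.5)],.087),"front",fit(K,V,[(.143,205.5)],.087))
print("tab rear col",fit(K,V,[(.1306,233.7)],.117),"front",fit(K,V,[(.1432,207)],.117))
for th in (.41,.43,.45,.47,.49): print(th,px(K,V,.1312,th+.018,.0919).round(1),px(K,V,.143,th+.018,.0919).round(1))
E
```

```text
ptr rear col 0.43423464130994993 front 0.4136028167166924
tab rear col 0.5200515644275088 front 0.47825071657662865
0.41 [225.8  74.1] [206.   73.2]
0.43 [227.3  73.7] [207.3  72.8]
0.45 [228.9  73.3] [208.8  72.3]
0.47 [230.6  72.9] [210.4  71.8]
0.49 [232.5  72.5] [212.3  71.4]
```

Call:
jog_arm(
  plan=[
    {"offset":[0,2.2,-2.5],"spin":0},
    {"offset":[0,2.3,-2.5],"spin":0},
    {"offset":[0,0,0],"spin":0},
    {"offset":[0,0,0],"spin":0},
    {"offset":[0,0,0],"spin":0},
  ],
)

```text
t: 12.3
tcp_pos: [0.4458, 0.2146, 0.1438]
eef_rot: [-0.001, 0.713, 0.701, -0.001]
contact_force: [-10.0, 6.1, -0.3]
width: 0.0108
finger_force: 30.0
```

```bash
cat > look.py <<'E'
from h import *
import sys
f,K,V,c=cam("wrist"); np.savez(sys.argv[1]+".npz",f=f,K=K,V=V)
o=arm.get_obs();p=o['tcp_pos'];print(o['t'],p.round(4),o['contact_force'].round(1),o['width'].round(4),np.abs(o['dq']).max().round(3))
dx,dz=p[0]-.4169,p[2]-.0891;print("theta kin",np.arctan2(.035+dz,.125-dx)-np.arctan2(.035,.125))
h,red=masks(f);red[100:]=0;red[:,:180]=0
c=max(cv2.findContours(red,0,2)[0],key=cv2.contourArea);print("red",cv2.approxPolyDP(c,1.5,True)[:,0].tolist())
m=cv2.inRange(h,(0,0,150),(180,50,255));m[110:]=0;m[:55]=0;m[:,:195]=0;m[:,234:]=0
c=max(cv2.findContours(m,0,2)[0],key=cv2.contourArea);print("white",cv2.approxPolyDP(c,1.5,True)[:,0].tolist())
np.save("last.npy",f[:130,170:300])
E
python3 look.py wrist6
python3 - <<'E'
import numpy as np,cv2
cv2.imwrite("pics/l6.png",cv2.resize(np.load("last.npy"),None,fx=4.5,fy=4.5,interpolation=cv2.INTER_CUBIC)[:,:,::-1])
E
```

```text
Traceback (most recent call last):
  File "look.py", line 4, in <module>
    o=arm.get_obs();p=o['tcp_pos'];print(o['t'],p.round(4),o['contact_force'].round(1),o['width'].round(4),np.abs(o['dq']).max().round(3))
                                                                                       ^^^^^^^^^^^^^^^^
AttributeError: 'float' object has no attribute 'round'
Traceback (most recent call last):
FileNotFoundError: [Errno 2] No such file or directory: 'last.npy'
```

I've used all 10 pictures, so I continue with numbers only.

```bash
sed -i "s/o\['width'\].round(4)/o['width']/; /last.npy/d" look.py; python3 look.py wrist6
```

```text
12.4 [0.4458 0.2146 0.1438] [-10.3   5.9  -0.4] 0.010977695047494134 0.001
theta kin 0.4780426155315514
red [[201, 21], [202, 64], [204, 68], [224, 69], [267, 61], [267, 57], [264, 55], [227, 52], [225, 23], [209, 20]]
white [[203, 74], [204, 91], [224, 92], [224, 75], [222, 73]]
```

```bash
cat > ang.py <<'E'
from h import *
import sys
n,pr,pf,tr,tf=sys.argv[1],*map(float,sys.argv[2:])
w=np.load(n+".npz");K,V=w['K'],w['V']
print("ptr face",[round(fit(K,V,[a],.087),3) for a in ((.1312,pr),(.143,pf))],"tab face",[round(fit(K,V,[a],.117),3) for a in ((.1306,tr),(.1432,tf))])
for th in (.44,.46,.48,.5,.52): print(th,px(K,V,.1312,th+.018,.0919).round(1),px(K,V,.143,th+.018,.0919).round(1))
f=w['f'].astype(int)
for r in (30,45,80,86): print(r,[tuple(x) for x in f[r,196:232:1]][:10] if 0 else f[r,196:232,0].tolist(), f[r,196:232,1].tolist())
E
python3 ang.py wrist6 224.5 202.5 225.8 201
python3 - <<'E'
from h import *
# triangulate pointer corners now with top/side? stereo of wrist5/6 tab for check
q={n:np.load(n+".npz") for n in ("wrist1","wrist6")}
p=tri([ray(q["wrist1"]['K'],q["wrist1"]['V'],40,211),ray(q["wrist6"]['K'],q["wrist6"]['V'],225.5,22)])
x=-(p-H)@ex;z=p[2]-H[2];print(np.hypot(x,z),np.arctan2(z,x))
E
```

```text
ptr face [np.float64(0.485), np.float64(0.452)] tab face [np.float64(0.507), np.float64(0.477)]
0.44 [222.1  74.3] [202.4  73.4]
0.46 [223.6  73.9] [203.9  72.9]
0.48 [225.3  73.5] [205.5  72.5]
0.5 [227.1  73.1] [207.2  72. ]
0.52 [229.1  72.7] [209.1  71.5]
30 [55, 52, 57, 89, 146, 186, 215, 232, 234, 231, 228, 231, 229, 230, 229, 228, 229, 228, 230, 227, 227, 229, 229, 230, 230, 229, 229, 228, 230, 231, 189, 84, 42, 41, 41, 37] [168, 166, 172, 146, 85, 42, 41, 46, 49, 51, 46, 52, 46, 49, 48, 44, 46, 47, 50, 43, 42, 47, 46, 51, 49, 47, 47, 47, 44, 50, 76, 130, 160, 160, 159, 160]
45 [53, 48, 51, 54, 95, 150, 164, 201, 240, 235, 232, 228, 230, 227, 231, 230, 230, 229, 228, 229, 228, 229, 228, 228, 231, 230, 230, 229, 229, 232, 209, 121, 54, 50, 44, 48] [167, 165, 169, 169, 142, 77, 36, 39, 53, 50, 50, 44, 45, 43, 46, 48, 49, 49, 49, 48, 42, 49, 44, 44, 51, 51, 48, 46, 45, 41, 61, 122, 162, 164, 162, 163]
80 [46, 50, 47, 49, 45, 54, 116, 174, 215, 238, 247, 244, 243, 244, 244, 243, 243, 244, 243, 244, 243, 243, 242, 243, 242, 240, 242, 240, 188, 90, 84, 75, 75, 78, 75, 78] [150, 167, 167, 166, 163, 166, 171, 183, 206, 234, 243, 240, 240, 240, 241, 239, 238, 240, 239, 240, 239, 238, 238, 238, 238, 236, 238, 235, 181, 89, 85, 75, 72, 74, 76, 76]
86 [30, 29, 23, 21, 35, 44, 90, 159, 204, 237, 249, 244, 244, 243, 244, 243, 244, 243, 243, 244, 243, 243, 243, 243, 242, 241, 243, 243, 204, 75, 34, 38, 47, 92, 98, 70] [104, 101, 98, 97, 117, 134, 152, 179, 196, 231, 245, 241, 241, 238, 240, 239, 240, 238, 238, 239, 239, 239, 239, 239, 238, 236, 238, 237, 208, 147, 158, 161, 163, 205, 232, 236]
0.13040549609167718 0.49113283912009176
```

Call:
jog_arm(
  plan=[
    {"offset":[0,1.4,-1.5],"spin":0},
    {"offset":[0,0,0],"spin":0},
    {"offset":[0,0,0],"spin":0},
    {"offset":[0,0,0],"spin":0},
  ],
)

```text
t: 12.9
tcp_pos: [0.4471, 0.2145, 0.1453]
eef_rot: [-0.001, 0.713, 0.701, -0.001]
contact_force: [-11.6, 5.7, -0.9]
width: 0.011
finger_force: 30.0
```

```bash
python3 look.py wrist7
python3 - <<'E'
from h import *
w=np.load("wrist7.npz");f,K,V=w['f'].astype(float),w['K'],w['V']
def edges(r,ch):  # subpixel steepest edges
    g=np.diff(cv2.GaussianBlur(f,(3,3),0)[r,190:240,ch]); return [(190.5+i,round(float(g[i]))) for i in range(len(g)) if abs(g[i])>12]
# centre columns: face weighted by top-face brightness
def face(r0,r1,lo):
    out=[]
    for r in range(r0,r1):
        x=f[r,190:240,0]; i=np.nonzero(x>lo)[0]; i=i[(np.r_[1,np.diff(i)]<2)]
        a,b=i[0],i[-1]
        L=a-1+(lo-x[a-1])/(x[a]-x[a-1]);Rr=b+(x[b]-lo)/(x[b]-x[b+1]);out.append((190+L,190+Rr))
    return np.median(out,0)
p=face(77,90,200);t=face(24,48,200);print("ptr",p,"tab",t)
# at given face angle, mid-edge columns for same radius at the two y
rows=lambda y,a:[px(K,V,r,a,y).round(2) for r in (.130,.137,.144)]
for a in (.47,.49,.51): print(a,rows(.087,a),rows(.108,a))
E
```

```text
12.95 [0.4471 0.2145 0.1453] [-10.6   5.8   0.9] 0.01090652065464756 0.002
theta kin 0.49292476174325367
red [[199, 22], [201, 68], [223, 69], [265, 61], [264, 57], [259, 55], [226, 53], [224, 51], [223, 23], [203, 20]]
white [[233, 69], [228, 70], [226, 75], [221, 73], [202, 74], [203, 91], [223, 92], [223, 78], [233, 75]]
ptr [202.95652174 223.13675214] tab [200.06562848 223.84210526]
0.47 [array([223.29,  83.19]), array([211.98,  82.82]), array([200.26,  82.43])] [array([222.1 ,  44.22]), array([210.33,  43.1 ]), array([198.12,  41.94])]
0.49 [array([224.87,  82.94]), array([213.52,  82.54]), array([201.72,  82.13])] [array([223.72,  43.42]), array([211.9 ,  42.23]), array([199.61,  40.98])]
0.51 [array([226.57,  82.68]), array([215.18,  82.26]), array([203.33,  81.82])] [array([225.47,  42.61]), array([213.61,  41.34]), array([201.25,  40.01])]
```

The pointer and tab faces now agree to about 0.01 rad. The arm is still and the grip is steady, so I hand in.

```bash
python3 -c "
from workcell import arm
print(arm.finish_job())"
```

```text
the job is handed in; nothing more can be done
None
```

The job is handed in: the knob is clicked in at the green dot, and the gripper is still holding the blue cover with its pointer measured within about 0.01 rad of the red rider; the gripper did not go near the rider, bottle, spool or tape, though I took no final picture of them.

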